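# Free a locked battery pack from its charger with the release pin

### The job

The battery pack is locked in its sloping charger. Take the release pin from the tool rack, reach through the slot in that charger's deck and feel for the spring catch below, pressing gently until the pack springs up. Put the pin back in its hole in the rack and stand the pack upright in the empty compartment of the kit tray, set down without a bump; leave the loose things lying about on the bench where they are.

Things in the scene. Friction and masses are not known exactly. Their poses are not given: they have to be found in the camera images.
- charger: The charger holding the locked pack: dark grey box tilted 30 degrees on a foot of 150 x 104 mm, up to 130 mm high, fixed to the bench. Origin: on the bench under the middle of its deck; z up, -x is the low side to which the deck slopes down. Beside or behind it, about 0.3 m away, stands an identical charger with an empty well and no part in the job; which stands where varies.
- charger_deck: The charger's sloping light grey top plate, 120 mm up the slope (x) by 100 mm across (y). Origin: centre of its face, 100 mm above the bench. z: square to the deck, outwards, 30 degrees from vertical; x: up the slope. Under it the head is 74 mm deep.
- slot (a point): Centre of the release slot's mouth, in the deck's face (deck axes): 44 mm long in x, 12 mm wide in y, going in along -z through the 5 mm deck into an open space; 52 mm down is a hard floor. Hidden in it is the spring tongue of the latch: 8 mm wide in x, spanning the slot in y, its face 28 mm below the deck, its centre anywhere from x = -16 to +16 mm (unseen, differs each time).
- well (a point): Centre of the mouth of the pack's well in the deck's face (deck axes), 67 mm (x) by 29 mm (y), 38 mm from the slot in y. The pack slides along z only, with 1.5 mm of play. Pressing the tongue 5 to 9 mm down with the pin (5 to 11 N) trips the latch: a spring then lifts the pack 26 mm within half a second and it stays up. The tongue springs back when let go.
- pack: Battery pack, off-white block 64 (x) x 26 (y) x 80 mm (z), 0.13 to 0.26 kg; grip it across its 26 mm. Origin: centre of its underside; z to its top. In the charger its axes are the deck's: locked, its top is 14 mm above the deck, sprung up 40 mm. On its +y side a groove 5 mm deep runs 48 to 58 mm above the underside; the top 22 mm is full thickness with grey ribs.
- pin: Release pin, 150 mm long, 0.07 kg: steel shaft 6 mm thick, 75 mm long, round-ended, then a square black handle 20 x 20 x 75 mm. Origin: the tip; z runs up to the handle; x and y are square to its flats. It stands upright in the rack's middle hole with the handle resting on the top board, from 95 to 170 mm above the bench.
- rack_hole (a point): Mouth of the pin's 12 mm hole in the top board of a fixed wooden tool rack; the board is 70 (x) x 208 (y) x 10 mm, its top 95 mm above the bench, open below down to 10 mm above the bench. At y = -65 and +65 mm stand two round-handled screwdrivers up to 27 mm thick, tops 165 and 153 mm above the bench.
- tray: White kit tray, 115 (x) x 200 (y) x 28 mm, fixed to the bench. Origin: centre of its underside. A wall across it at y = -22 mm, 26 mm high, divides it: the smaller compartment (-y) holds two wheels 24 mm high, the larger is empty.
- tray_bay (a point): Centre of the floor of the tray's empty compartment (tray axes): inside 107 mm (x) by 116 mm (y), floor 4 mm above the bench.
- meter: Yellow multimeter lying face up, 75 x 150 x 40 mm. Origin: centre of its underside. Bystander.
- track: Black rubber caterpillar track lying flat, 150 x 48 x 23 mm. Origin: centre of its underside. Bystander.
- motor: Geared motor lying on its side, 90 x 25 x 25 mm. Origin: on its underside, near the middle. Bystander.
- glue_gun: Blue glue gun lying on its side, 180 x 120 x 42 mm. Origin: underside, middle of the barrel. Bystander.

How it is judged:
On the way:
1. the pack springs up while the pin's tip is down in the release slot of its charger (z of pack in the frame of charger_deck above -0.052 m and z of pin in the frame of charger_deck below -0.015 m and x of pin in the frame of charger_deck between -0.025 and 0.025 m and y of pin in the frame of charger_deck between 0.008 and 0.028 m), for 0.05 s.
At the end, for the whole second after the job is handed in: The pack stands upright (within 6 degrees, right way up) at rest on the floor of the tray's empty compartment, and the pin is back in its hole in the rack, upright within 6 degrees, its handle down on the board (within 5 mm), at rest (x of pack in the frame of tray_bay between -0.05 and 0.05 m and y of pack in the frame of tray_bay between -0.055 and 0.055 m and z of pack in the frame of tray_bay below 0.006 m and angle between each of pack, pin's own z axis and vertical below 0.1 rad and linear speed of each of pack, pin below 0.02 m/s and horizontal distance between pin and rack_hole below 0.007 m and z of pin in the frame of rack_hole below -0.07 m); the robot touches nothing.
It fails at once if the pin is jammed against the charger with more than 35 N (contact force between pin and charger above 35 N).
It fails at once if the pack is dropped (it moves faster than 0.4 m/s with no finger on it) (linear speed of pack above 0.4 m/s and contact force between the fingers and pack below 0.05 N).
It fails at once if the pack is banged into the tray (more than 80 N) (contact force between pack and tray above 80 N).
It fails at once if a bystander is moved by more than 20 mm (distance of any of meter, track, motor, glue_gun from where it was at the start of the episode above 0.02 m).
It also fails if it takes over 72 s, if anything falls off the work surface, if the arm or the gripper's body presses on something with over 40 N, if the wrist force passes 120 N, or if a joint passes its speed limit or range.

### The arm

A 6-joint arm with a two-finger parallel gripper is mounted at the origin on the work surface. World frame = base frame: x ahead of the robot, y to its left, z up, the work surface at z = 0. Lengths are in m, angles in rad, forces in N, time in s.
With the tool pointing down it reaches from about 0.35 to 0.775 m from the base axis. Payload 7.3 kg.
Tool frame: the origin (TCP) lies midway between the tips of the shut fingers; the grasp point (between the pads) lies hold_point_z behind it (hold_point_z is the distance from the TCP to the grasp point, in m); z points along the fingers, y is the line along which they close (so a half turn about z gives the same grasp; the last joint's range is limited). The gripper opens to 92 mm and grips with 3 to 60 N. Pads are 19 mm wide; open, the fingers measure 130 mm over their backs; the gripper's body (75 mm by 190 mm) begins 47 mm behind the grasp point.
Start: joints at [0.979, 0.342, 1.524, -0, 1.275, -0.146], TCP at [0.226, 0.474, 0.191] pointing down, gripper open.
Joint ranges: [-2.53, 2.53], [-0.77, 2.02], [0.04, 2.7], [-1, 4.14], [0.28, 2.66], [-3.11, 3.11]. Speed limits (rad/s): [2.57, 2.57, 3.14, 3.14, 3.14, 3.14].

### API

Orientations are given as [roll, pitch, yaw] about the fixed x, y, z axes, in that order (R = Rz(yaw) Ry(pitch) Rx(roll)).
In Python, from workcell import * gives the robot as it stands. Calls block until the motion is done:
- reach(position, orientation): joint-space move of the TCP to a pose.
- line_to(position, rotation=None, v=0.15, f_stop=None): straight line of the TCP; rotation=None keeps the orientation; v is the mean speed in m/s. With f_stop (N) it stops when the force on the tool has changed by that much, and returns True; else False.
- goto_joints(angles): joint-space move.
- ungrasp() and clamp(effort=None): open the fingers fully, or close them until they stop; effort is the grip in N (None keeps the last).
- wait(seconds).
- ik(position, orientation): joint angles nearest the present ones, or None.
- snapshot(name): name is "scene" or "top" or "wrist"; returns the picture (420x560x3 uint8, red, green, blue); there is no depth.
- get_calibration(name): a dict with "mtx" (3x3 intrinsics, pixels), "dist_coeffs" ([k1, k2, p1, p2, k3] as OpenCV has them; the pictures are not rectified), "pose" (4x4, takes a point from camera to world coordinates); the wrist camera has in their place "hand_eye" (4x4, takes a point from camera to tool coordinates, whose origin is the TCP and whose axes are the flange's). Camera axes: x right, y up, looking along -z (the intrinsics and any distortion apply to the point x, -y, -z); pixel columns grow to the right and rows downward; lengths in m; the calibration is good to about 2 mm. A picture is of the moment at which its call begins: read the wrist's pose just before it. get_calibration takes no time and is no camera call.
A pose or a line that the arm cannot do raises PlanningError and nothing moves.
- finish_job(): hands the job in; it is judged then, once.
Readings, each from a call of its own:
- get_time_s(): time.
- get_joints(): joint angles.
- get_joint_vel(): joint speeds.
- get_tau(): joint torques, N m.
- get_ee_pos(): TCP position.
- get_ee_rot(): TCP orientation.
- get_force(): force on the tool from outside, world axes, zero at the start.
- get_wrist_torque(): the same for the moment, N m.
- get_grip_width(): finger opening in m.
- get_gripper_force(): force on a finger pad.
Only numpy, scipy, OpenCV 4.12 (cv2) and the standard library are available. Lean on these libraries where they do the work, as an engineer would, in place of code of your own. Each camera call takes 0.05 s, during which the arm holds its last target. There are 200 camera calls.

## Working session

There is one attempt and no reset: what is moved stays moved. The work goes in short steps, each a Python script; the robot and the scene stay as the last script left them, time stands still between calls to the robot, and variables do not carry over. Pictures are saved under pics/ and viewed, at most 10 in all, crops included, and the job is handed in when it is done.

```bash
mkdir -p pics; ls; python3 - <<'E'
from workcell import *
import cv2,numpy as np
for n in("scene","top"):
    cv2.imwrite(f"pics/{n}.png",cv2.resize(snapshot(n)[:,:,::-1],(800,600),interpolation=cv2.INTER_CUBIC))
    c=get_calibration(n);print(n,np.round(c["mtx"],1).tolist(),c["dist_coeffs"],np.round(c["pose"],3).tolist())
print(get_calibration("wrist"),hold_point_z if 'hold_point_z' in globals() else None,get_time_s())
E
```

```text
pics
scene [[463.1, 0.0, 277.5], [0.0, 463.1, 219.6], [0.0, 0.0, 1.0]] [-0.05239764  0.          0.          0.          0.        ] [[0.491, -0.493, 0.718, 1.262], [0.871, 0.3, -0.39, -0.361], [-0.023, 0.817, 0.577, 0.638], [0.0, 0.0, 0.0, 1.0]]
top [[425.6, 0.0, 285.0], [0.0, 425.6, 209.5], [0.0, 0.0, 1.0]] [0.02462114 0.         0.         0.         0.        ] [[-0.009, 0.992, -0.128, 0.492], [-1.0, -0.008, 0.003, 0.014], [0.002, 0.128, 0.992, 0.941], [0.0, 0.0, 0.0, 1.0]]
{'mtx': array([[353.52335035,   0.        , 283.94537957],
       [  0.        , 353.52335035, 214.64816738],
       [  0.        ,   0.        ,   1.        ]]), 'dist_coeffs': array([-0.04571957,  0.        ,  0.        ,  0.        ,  0.        ]), 'hand_eye': array([[ 1.29777562e-03,  9.63173264e-01,  2.68878373e-01,
         7.11108207e-02],
       [ 9.99999153e-01, -1.27538250e-03, -2.57961250e-04,
        -1.02301891e-03],
       [ 9.44613913e-05,  2.68878480e-01, -9.63174104e-01,
        -1.94033550e-01],
       [ 0.00000000e+00,  0.00000000e+00,  0.00000000e+00,
         1.00000000e+00]])} 0.0188 0.1
```

View pics/scene.png

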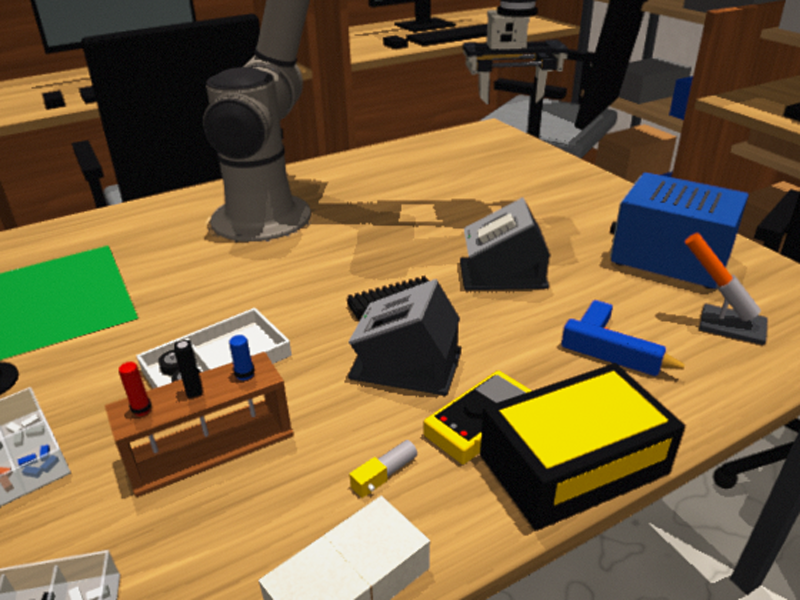

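View pics/top.png

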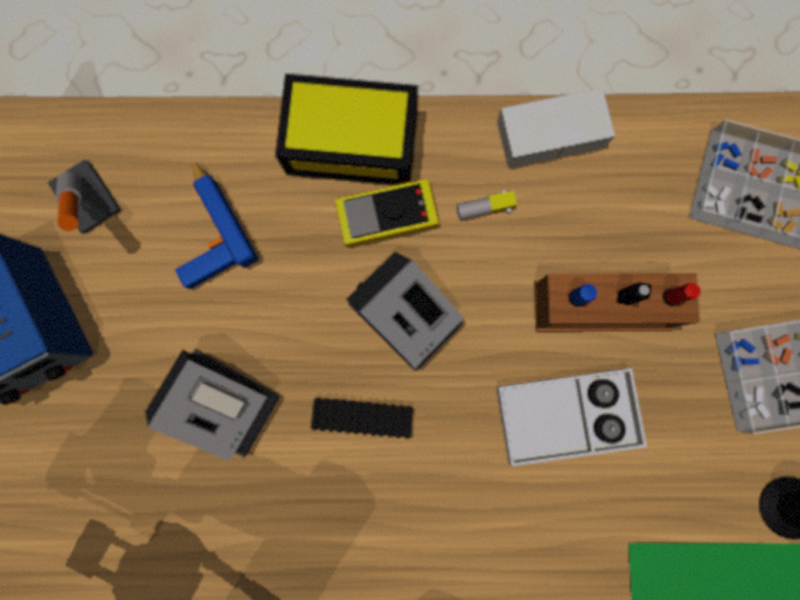

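Scene: the pack's charger is at top-view px (213,408), with the pack top at (217,400) and the slot at (203,424). Its high side faces upper-left. The empty charger is at (405,310), the pin's black handle at (635,293), and the tray corners at (499,386), (633,370), (645,446) and (513,465), with the wheels to the right.

```bash
cat > h.py <<'E'
from workcell import *
import cv2,numpy as np
from scipy.spatial.transform import Rotation as Rn
HP=0.0188
def cam(n):
    c=get_calibration(n); 
    if n=="wrist":
        T=np.eye(4);T[:3,:3]=Rn.from_euler('xyz',get_ee_rot()).as_matrix();T[:3,3]=get_ee_pos();P=T@c["hand_eye"]
    else:P=np.array(c["pose"])
    return c["mtx"],c["dist_coeffs"],P
def rays(C,px):
    K,D,P=C;u=cv2.undistortPoints(np.float64(px).reshape(-1,1,2),K,D)[:,0]
    return P[:3,3],(P[:3,:3]@np.c_[u[:,0],-u[:,1],-np.ones(len(u))].T).T
def on_plane(C,px,p0,n=(0,0,1)):
    o,d=rays(C,px);n=np.array(n,float);t=((np.array(p0)-o)@n)/(d@n);return o+d*t[:,None]
def proj(C,X):
    K,D,P=C;x=(np.atleast_2d(X)-P[:3,3])@P[:3,:3]*[1,-1,-1]
    return cv2.projectPoints(x,np.zeros(3),np.zeros(3),K,D)[0][:,0]
def rpy(xa,za):
    za=np.array(za)/np.linalg.norm(za);xa=np.array(xa,float);xa=xa-za*(xa@za);xa/=np.linalg.norm(xa)
    return Rn.from_matrix(np.c_[xa,np.cross(za,xa),za]).as_euler('xyz')
def deck(yaw):
    c,s=np.cos(yaw),np.sin(yaw);a=np.pi/6
    x=np.array([c*np.cos(a),s*np.cos(a),np.sin(a)]);z=np.array([-c*np.sin(a),-s*np.sin(a),np.cos(a)])
    return np.c_[x,np.cross(z,x),z]
E
python3 - <<'E'
from h import *
C=cam("top");s=1/1.42857
f=lambda p,z:np.round(on_plane(C,np.array(p)*s,(0,0,z)),4).tolist()
print("tray",f([(499,386),(633,370),(645,446),(513,465)],.028))
print("tray div",f([(577,378),(589,455)],.026))
print("pin top",f([(643,290)],.17))
print("rack board",f([(546,276),(697,274),(698,323),(546,326)],.095))
a=f([(203,424)],.1)[0];b=f([(217,400)],.112)[0];print("slot,pack",a,b)
yaw=np.radians(61);Dk=deck(yaw);c=np.array(a)-Dk@[0,.018,0]
print("deck c",c)
for xa in (Dk[:,0],-Dk[:,0],Dk[:,1],-Dk[:,1]):
    for off in ((0,-.02,.01),(0,.018,.1),(0,.018,.17)):
        q=ik((c+Dk@off).tolist(),rpy(xa,-Dk[:,2]).tolist());print(off,None if q is None else np.round(q,2))
p=f([(643,290)],.17)[0]
for xa in((0,1,0),(0,-1,0)):
    for z in(.126,.25,.3):q=ik([p[0],p[1],z],rpy(xa,(0,0,-1)).tolist());print(z,None if q is None else np.round(q,2))
E
```

```text
tray [[0.4789, -0.1246, 0.028], [0.5011, -0.3244, 0.028], [0.3906, -0.3353, 0.028], [0.3647, -0.1417, 0.028]]
tray div [[0.4898, -0.2414, 0.026], [0.378, -0.2537, 0.026]]
pin top [[0.6011, -0.2903, 0.17]]
rack board [[0.6328, -0.1849, 0.095], [0.6338, -0.3965, 0.095], [0.5647, -0.3931, 0.095], [0.5621, -0.1823, 0.095]]
slot,pack [0.4327, 0.2888, 0.1] [0.4649, 0.2674, 0.112]
deck c [0.44844315 0.28007343 0.1       ]
(0, -0.02, 0.01) [0.09 0.28 2.04 0.76 0.65 0.02]
(0, 0.018, 0.1) [0.04 0.05 2.06 0.61 0.84 0.18]
(0, 0.018, 0.17) [-0.05 -0.08  2.    0.55  1.04  0.21]
(0, -0.02, 0.01) None
(0, 0.018, 0.1) [ 0.04  0.05  2.06  0.61  0.84 -2.97]
(0, 0.018, 0.17) [-0.05 -0.08  2.    0.55  1.04 -2.93]
(0, -0.02, 0.01) [ 0.09  0.28  2.04  0.76  0.65 -1.55]
(0, 0.018, 0.1) [ 0.04  0.05  2.06  0.61  0.84 -1.4 ]
(0, 0.018, 0.17) [-0.05 -0.08  2.    0.55  1.04 -1.36]
(0, -0.02, 0.01) [0.09 0.28 2.04 0.76 0.65 1.59]
(0, 0.018, 0.1) [0.04 0.05 2.06 0.61 0.84 1.75]
(0, 0.018, 0.17) [-0.05 -0.08  2.    0.55  1.04  1.78]
0.126 [-0.56  0.66  1.18  0.    1.31 -0.56]
0.25 [-0.56  0.59  0.96  0.    1.59 -0.56]
0.3 [-0.56  0.59  0.84  0.    1.72 -0.56]
0.126 [-0.56  0.66  1.18 -0.    1.31  2.58]
0.25 [-0.56  0.59  0.96 -0.    1.59  2.58]
0.3 [-0.56  0.59  0.84 -0.    1.72  2.58]
```

```bash
python3 - <<'E'
from h import *
Dk=deck(np.radians(61));c=np.array([.448,.28,.1])
import pickle
S={}
def shot(n):
    C=cam("wrist");im=snapshot("wrist");S[n]=(C,im);cv2.imwrite(f"pics/{n}.png",cv2.resize(im[:,:,::-1],(800,600),interpolation=cv2.INTER_CUBIC))
reach((c+Dk@[0,0,.12]).tolist(),rpy(Dk[:,0],-Dk[:,2]).tolist());shot("w_ch")
reach([.60,-.29,.27],rpy((0,1,0),(0,0,-1)).tolist());shot("w_rack")
pickle.dump(S,open("S.pkl","wb"));print(get_time_s())
E
```

```text
3.3667
```

View pics/w_ch.png

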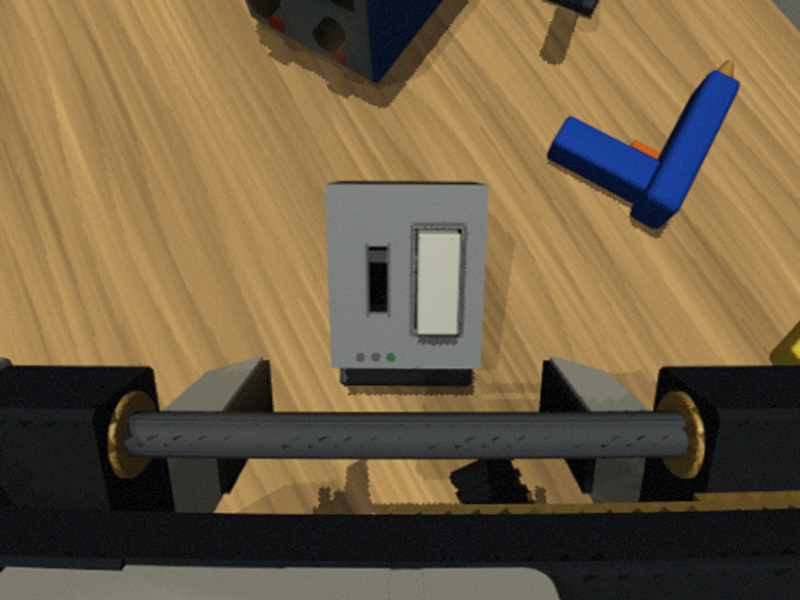

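View pics/w_rack.png

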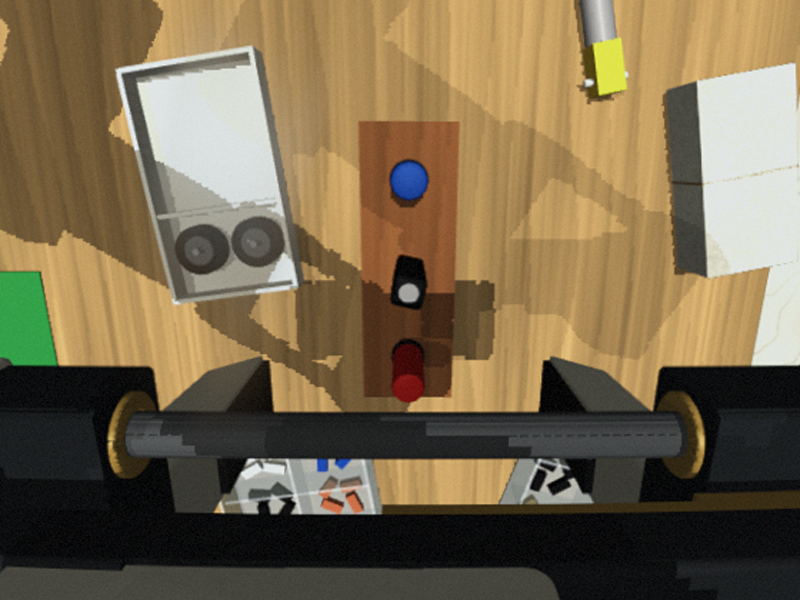

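The wrist view of the charger shows deck corners at about (327,184), (487,184), (481,367) and (332,367), and the slot at (377,280). In the rack view the pin handle top is at (408,292), slightly rotated. I'll enlarge both.

```bash
python3 - <<'E'
import cv2,pickle,numpy as np
S=pickle.load(open("S.pkl","rb"))
a=S["w_ch"][1][122:267,222:350,::-1];b=S["w_rack"][1][80:285,245:330,::-1]
a=cv2.resize(a,(512,580),interpolation=cv2.INTER_CUBIC)   # x4
b=cv2.resize(b[85:145],None,fx=3,fy=3,interpolation=cv2.INTER_CUBIC) # rows165..225 x3
o=np.zeros((580,790,3),np.uint8);o[:,:512]=a;o[:b.shape[0],520:520+b.shape[1]]=b
b2=cv2.convertScaleAbs(b,alpha=2.5,beta=20);o[200:200+b.shape[0],520:520+b.shape[1]]=b2
cv2.imwrite("pics/crop1.png",o)
E
```

```text
(no output)
```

View pics/crop1.png

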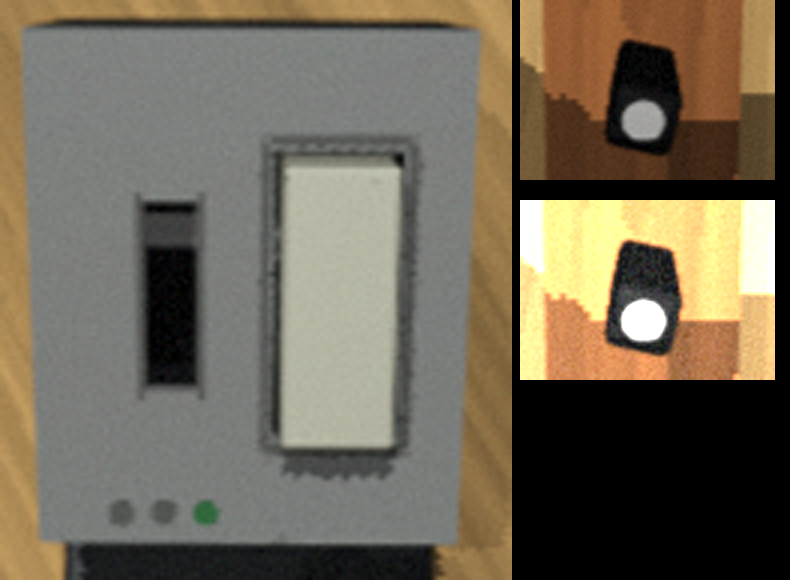

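```bash
cat > fit.py <<'E'
from h import *
import pickle
from scipy.optimize import least_squares
S=pickle.load(open("S.pkl","rb"))
C=S["w_ch"][0];px=(np.array([(25,30),(480,30),(459,545),(41,541),(171,294)])+.5)/4-.5+[222,122]
M=np.array([(60,50,0),(60,-50,0),(-60,-50,0),(-60,50,0),(0,18,0)])/1e3
fd=lambda v:(proj(C,[v[0],v[1],.1]+M@deck(v[2]).T)-px)
r=least_squares(lambda v:fd(v).ravel(),[.448,.28,1.06]);print("deck",r.x,np.round(r.fun,2).tolist())
r3=least_squares(lambda v:(proj(C,v[:3]+M@deck(v[3]).T)-px).ravel(),[.448,.28,.1,1.06]);print("free z",r3.x)
C2=S["w_rack"][0];p2=(np.array([(606,143),(667,155),(681,103),(622,41),(672,50),(644,120)])-[520,0]+.5)/3-.5+[245,165]
h=.01
def fp(v):
    R=Rn.from_euler('z',v[2]).as_matrix()
    # image up=+y world, image right=+x? signs handled by proj
    m=np.array([(-h,-h,.17),(h,-h,.17),(h,h,.17),(-h,h,.095),(h,h,.095),(0,0,.17)])
    return proj(C2,m@R.T+[v[0],v[1],0])-p2
r2=least_squares(lambda v:fp(v).ravel(),[.6,-.29,-.18]);print("pin",r2.x,np.round(r2.fun,2).tolist())
b=on_plane(C2,np.array([(360,122),(459,122),(450,397),(364,397)])/1.42857,(0,0,.095));print("board",b.round(4).tolist(),b.mean(0))
# tray check in same view
t=on_plane(C2,np.array([(117,70),(255,47),(299,289),(176,302)])/1.42857,(0,0,.028));print("tray",t.round(4).tolist(),t.mean(0))
E
python3 fit.py
```

```text
deck [0.45003093 0.28121422 1.06287216] [-0.58, -0.64, 0.53, -0.02, -0.26, -0.36, 0.03, 0.1, 0.26, 0.87]
free z [0.45015527 0.28145578 0.0991614  1.0628643 ]
pin [ 0.60239327 -0.29163276 -0.22808641] [-1.75, 1.19, 0.44, 2.26, 1.31, -2.36, -0.61, -1.5, 1.17, -0.21, -0.47, 0.47]
board [[0.5693, -0.1882, 0.095], [0.6379, -0.1881, 0.095], [0.6369, -0.3959, 0.095], [0.5681, -0.396, 0.095]] [ 0.60303473 -0.29206292  0.095     ]
tray [[0.3667, -0.1407, 0.028], [0.481, -0.1254, 0.028], [0.5065, -0.3235, 0.028], [0.3941, -0.3357, 0.028]] [ 0.43706075 -0.23131883  0.028     ]
```

```bash
cat > cfg.py <<'E'
from h import *
PX,PY,PYAW=.6028,-.2919,-.20
PO=rpy((-np.sin(PYAW),np.cos(PYAW),0),(0,0,-1)).tolist()
ZG=.126; LT=ZG-.02     # TCP to pin tip
c=np.array([.4500,.2813,.1]);Dk=deck(1.0629)
DO=rpy(Dk[:,0],-Dk[:,2]).tolist()
def at(x,y,z): return (c+Dk@[x,y,z]).tolist()   # deck coords -> world
E
python3 - <<'E'
from cfg import *
reach([PX,PY,.27],PO)
print(line_to([PX,PY,ZG],v=.15,f_stop=15))
clamp(40);print(get_grip_width(),get_gripper_force(),get_force(),get_time_s())
line_to([PX,PY,.30],v=.2)
print(get_grip_width(),get_time_s())
reach(at(0,.018,LT+.09),DO)
line_to(at(0,.018,LT+.012),v=.15)
import pickle
C=cam("wrist");im=snapshot("wrist");pickle.dump((C,im),open("S2.pkl","wb"))
print(get_ee_pos(),at(0,.018,LT+.012),get_time_s(),get_force())
a=im[110:290,200:380,::-1].copy()
a=cv2.resize(a,None,fx=3.3,fy=3.3,interpolation=cv2.INTER_CUBIC);cv2.imwrite("pics/tip.png",a)
print(proj(C,[at(0,.018,.012),at(0,.018,0)]))
E
```

```text
False
0.01913831364370991 39.938058257102966 [ 1.02840919 -0.47833072  0.09985395] 5.9
0.019257546984000447 6.9167
[0.40620369 0.23824982 0.20293206] [0.40557807653010614, 0.23850172065100173, 0.20219099764656379] 9.5417 [-0.448533   -0.21570594  0.01187601]
[[282.03790543 201.60985268]
 [282.09885615 198.53980995]]
```

View pics/tip.png

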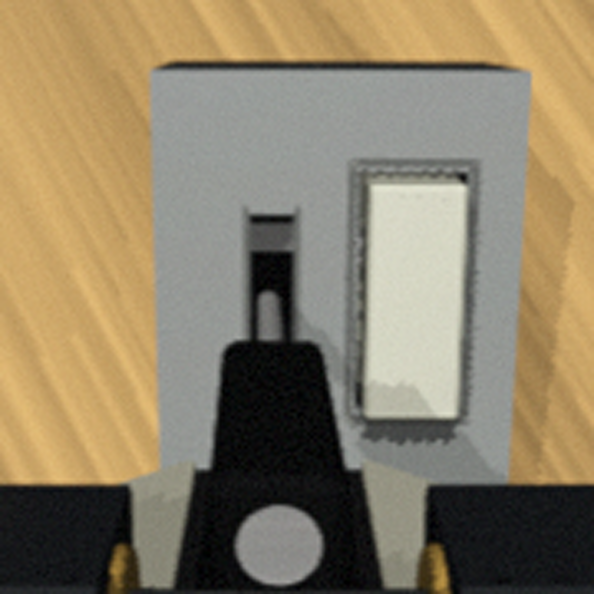

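The tip is at crop (269,295), centred in the slot to within 1 mm. The grey band at the slot's upper end could be the tongue, which would put it near x≈+11 mm, so I'll feel there first.

```bash
python3 - <<'E'
from cfg import *
Y=.0174
T=lambda x,z:at(x,Y,LT+z)
dep=lambda:(Dk.T@(np.array(get_ee_pos())-c))-[0,0,LT]
line_to(T(.011,.012),v=.05)
print("ins",line_to(T(.011,-.018),v=.05,f_stop=8),dep().round(4))
for x in (.011,.005,.016,-.002,-.009,-.016):
    line_to(T(x,-.018),v=.05)
    hit=line_to(T(x,-.0335),v=.02,f_stop=3)
    d=dep();print(x,hit,d.round(4),get_force().round(1),get_time_s())
    if hit:
        for z in np.arange(d[2]-.002,d[2]-.0101,-.001):
            s=line_to(T(x,z),v=.01,f_stop=12);f=Dk.T@np.array(get_force())
            print(dep().round(4),f.round(1),s)
            if s: break
        break
line_to(T(x,-.018),v=.05);line_to(T(x,.012),v=.08)
im=snapshot("wrist");cv2.imwrite("pics/after.png",im[110:290,200:380,::-1]);print(get_time_s())
E
```

```text
ins False [ 0.0111  0.0174 -0.0181]
0.011 True [ 0.0106  0.0178 -0.0306] [-0.2 -1.6  3.8] 11.5167
[ 0.0111  0.0177 -0.0325] [-0.4  0.5  6.5] False
[ 0.0109  0.0177 -0.0336] [-0.   1.9  5.7] False
[ 0.0109  0.0177 -0.0346] [-0.3  1.5  4.8] False
[ 0.0109  0.0176 -0.0356] [-0.4  2.4  5.3] False
[ 0.0109  0.0176 -0.0366] [0.  1.7 6.3] False
[ 0.0109  0.0176 -0.0376] [-1.   2.7  5.8] False
[ 0.0109  0.0177 -0.0386] [-0.6  2.5  6.1] False
[ 0.0109  0.0177 -0.0396] [-0.5  2.8  6.3] False
[ 0.0109  0.0177 -0.0406] [0.2 2.8 6.6] False
15.0667
```

View pics/after.png

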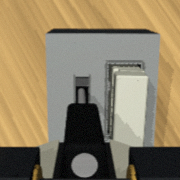

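The pack is up: its top now looks larger and its side face shows. Next I return the pin.

```bash
python3 - <<'E'
from cfg import *
line_to(at(.011,.0174,LT+.09),v=.2)
reach([PX,PY,.30],PO)
print(get_ee_pos(),get_grip_width())
line_to([PX,PY,.21],v=.2)
C=cam("wrist");im=snapshot("wrist");cv2.imwrite("pics/ret.png",cv2.resize(im[130:290,200:360,::-1],None,fx=3,fy=3,interpolation=cv2.INTER_CUBIC))
hit=line_to([PX,PY,.15],v=.06,f_stop=6);print(hit,get_ee_pos(),get_force())
if not hit:
    hit=line_to([PX,PY,.1245],v=.03,f_stop=5);print(hit,get_ee_pos(),get_force())
print(get_time_s())
E
```

```text
[ 0.6030274  -0.29090228  0.30036852] 0.01959761836905671
False [ 0.60307858 -0.2920632   0.15055513] [ 0.40435996  0.1666403  -1.35675083]
True [ 0.60248257 -0.29178751  0.12590844] [-0.39984952  0.35204287  4.65087033]
20.0833
```

```bash
python3 - <<'E'
from cfg import *
ungrasp();line_to([PX,PY,.30],v=.2)
im=snapshot("wrist");cv2.imwrite("pics/pinback.png",cv2.resize(im[100:290,200:360,::-1],None,fx=2,fy=2))
reach(at(0,-.02,.12),DO)
im=snapshot("wrist");cv2.imwrite("pics/pre.png",cv2.resize(im[110:290,200:380,::-1],None,fx=2,fy=2))
a=cv2.imread("pics/pinback.png");b=cv2.imread("pics/pre.png");o=np.zeros((380,690,3),np.uint8);o[:380,:320]=a;o[:360,330:690]=b;cv2.imwrite("pics/both.png",o)
print(line_to(at(0,-.02,.0102),v=.12,f_stop=10),get_ee_pos(),at(0,-.02,.0102))
clamp(40);print(get_grip_width(),get_force(),get_time_s())
E
```

```text
False [0.46531367 0.2669818  0.10935892] [0.46499505580896894, 0.26711697136413004, 0.10883345911860128]
0.0005170109481414581 [-0.27159127  0.05829602  0.34381811] 26.8583
```

View pics/both.png

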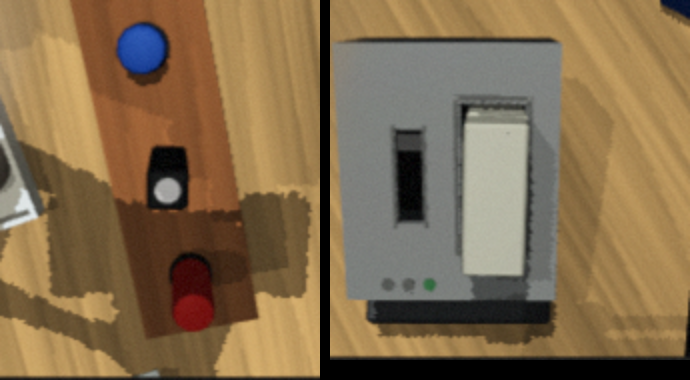

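The pin is back in its hole and the pack looks raised, but the fingers closed on nothing. I need to look.

```bash
python3 - <<'E'
from cfg import *
print(get_grip_width(),get_gripper_force(),get_ee_rot(),DO,get_ee_pos())
a=cv2.resize(snapshot("wrist")[100:380,140:420,::-1],(400,400))
b=cv2.resize(snapshot("scene")[100:240,300:440,::-1],(400,400));cv2.imwrite("pics/q.png",np.hstack([a,b]))
E
```

```text
0.0005170109481414581 0.0 [-3.1415524  -0.52358056  1.06285023] [3.141592653589793, -0.5235987755982987, 1.0629] [0.46498476 0.26710431 0.10882714]
```

View pics/q.png

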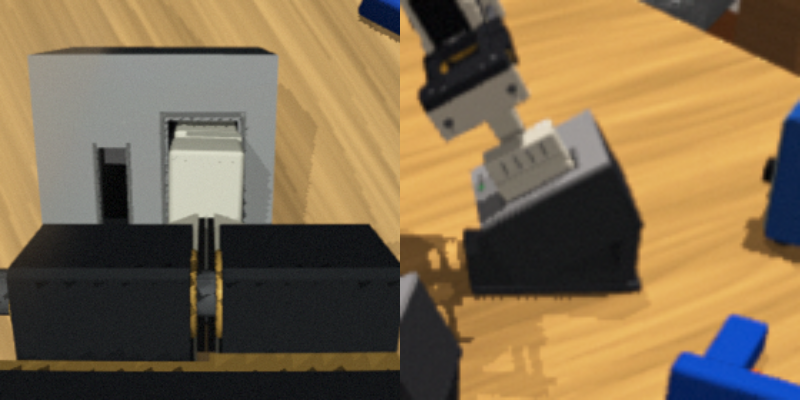

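```bash
python3 - <<'E'
from cfg import *
Cs=cam("scene");Cw=cam("wrist")
ws=lambda X:((proj(Cs,X)-[300,100])*400/140+[400,0]).round().tolist()
ww=lambda X:((proj(Cw,X)-[140,100])*400/280).round().tolist()
t=get_ee_pos()
print("tcp",ws(t),ww(t))
for h in(.014,.04):
    P=[at(sx*.032,-.02+sy*.013,h) for sx,sy in((1,1),(1,-1),(-1,-1),(-1,1))];print(h,ws(P),ww(P))
P=[at(sx*.06,sy*.05,0) for sx,sy in((1,1),(1,-1),(-1,-1),(-1,1))];print("deck",ws(P),ww(P))
E
```

```text
tcp [[532.0, 166.0]] [[203.0, 205.0]]
0.014 [[562.0, 138.0], [566.0, 152.0], [498.0, 188.0], [495.0, 173.0]] [[169.0, 130.0], [237.0, 130.0], [234.0, 280.0], [172.0, 280.0]]
0.04 [[548.0, 114.0], [553.0, 128.0], [484.0, 164.0], [481.0, 150.0]] [[164.0, 146.0], [241.0, 146.0], [237.0, 314.0], [167.0, 314.0]]
deck [[588.0, 107.0], [608.0, 159.0], [479.0, 225.0], [468.0, 169.0]] [[28.0, 54.0], [278.0, 54.0], [268.0, 319.0], [52.0, 318.0]]
```

```bash
python3 - <<'E'
from cfg import *
print(line_to(at(0,-.02,.03),v=.03,f_stop=5),get_force().round(2))
print(line_to(at(0,-.02,.065),v=.06,f_stop=5),get_force().round(2))
C=cam("wrist")
ungrasp();print(get_grip_width(),get_time_s())
line_to(at(0,-.02,.12),v=.15)
C=cam("wrist");im=snapshot("wrist")
P=np.array([at(sx*.032,-.02+sy*.013,.04) for sx,sy in((1,1),(1,-1),(-1,-1),(-1,1))]);print(proj(C,P).round(1).tolist())
P=np.array([at(sx*.032,-.02+sy*.013,.014) for sx,sy in((1,1),(1,-1),(-1,-1),(-1,1))]);print(proj(C,P).round(1).tolist())
m=(im.min(2)>150).astype(np.uint8);m[:, :200]=0;m[:120]=0;m[290:]=0;m[:,380:]=0
n,l,s,ce=cv2.connectedComponentsWithStats(m);print([x.tolist() for x in s[1:] if x[4]>100])
E
```

```text
False [ 0.05 -0.71 -0.54]
False [0.21 0.01 0.94]
0.09162921004035407 29.9583
[[265.6, 168.9], [299.0, 169.0], [298.0, 246.3], [266.6, 246.2]]
[[267.1, 164.6], [297.7, 164.6], [296.9, 236.0], [267.9, 236.0]]
[[268, 171, 31, 76, 2187]]
```

```bash
python3 - <<'E'
from cfg import *
print(line_to(at(0,-.0205,.0102),v=.12,f_stop=10),get_grip_width(),get_gripper_force(),get_time_s())
clamp(10);print(get_grip_width(),get_gripper_force(),get_force().round(2),get_time_s())
if get_grip_width()>.02:
    clamp(25);print(get_grip_width(),get_gripper_force(),get_force().round(2),get_time_s())
E
```

```text
False 0.09199186619331404 0.0 31.5917
0.0005732374949883548 0.0 [-0.23 -0.13  0.03] 33.025
```

```bash
python3 - <<'E'
from cfg import *
import pickle
C,im=pickle.load(open("S2.pkl","rb"))
print("tip.png coords:",[((proj(C,at(0,.018+y,LT+.012+z))[0]-[200,110])*3.3).round().tolist() for y in(.010,-.010) for z in (0,.0188)])
print(get_force().round(2),get_grip_width(),get_time_s())
Cs=cam("scene");s=snapshot("scene")
o=cv2.resize(s[105:195,325:415,::-1],(400,400),interpolation=cv2.INTER_CUBIC)
Cw=cam("wrist");w=snapshot("wrist");p=cv2.resize(w[170:290,220:340,::-1],(400,400),interpolation=cv2.INTER_CUBIC)
t=get_top=None
t3=snapshot("top");Ct=cam("top");a=proj(Ct,at(0,-.02,.04))[0].astype(int);print(a)
t=cv2.resize(t3[a[1]-30:a[1]+30,max(a[0]-60,0):a[0]+60,::-1],(400,200),interpolation=cv2.INTER_CUBIC)
out=np.zeros((600,800,3),np.uint8);out[:400,:400]=p;out[:400,400:]=o;out[400:,:400]=t;cv2.imwrite("pics/last.png",out)
E
```

```text
tip.png coords: [[212.0, 441.0], [205.0, 481.0], [324.0, 441.0], [329.0, 481.0]]
[-0.23 -0.13  0.03] 0.0005732374949883548 33.025
[155 284]
```

View pics/last.png

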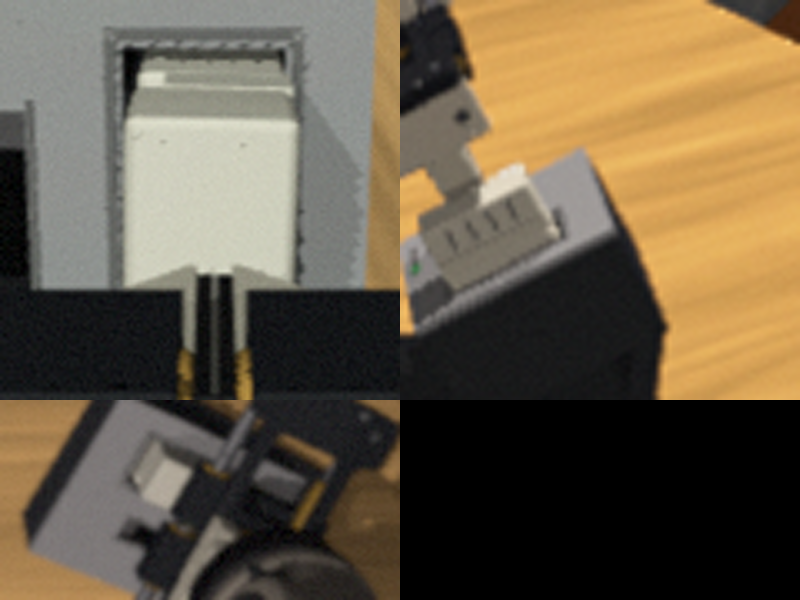

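The last view (three panels) shows the closed fingers going into the middle of the pack's top at (215,280) in the left panel, with no contact force. I'll probe the pack physically.

```bash
python3 - <<'E'
from cfg import *
dep=lambda:(Dk.T@(np.array(get_ee_pos())-c)).round(4)
F=lambda:(Dk.T@np.array(get_force())).round(2)
print("side",line_to(at(0,-.0165,.0102),v=.04,f_stop=4),dep(),F())
line_to(at(0,-.0205,.052),v=.1)
print("top",line_to(at(0,-.0205,.032),v=.04,f_stop=4),dep(),F(),get_time_s())
E
```

```text
side False [-0.0001 -0.0161  0.0102] [ 0.54 -0.16 -0.21]
top False [-0.     -0.0204  0.0318] [ 0.   -0.14  0.13] 34.6417
```

```bash
python3 - <<'E'
from cfg import *
dep=lambda:(Dk.T@(np.array(get_ee_pos())-c)).round(4)
F=lambda:(Dk.T@np.array(get_force())).round(2)
line_to(at(0,-.0205,.05),v=.15)
line_to(at(-.045,.03,.012),v=.2)
print("deck",line_to(at(-.045,.03,-.006),v=.03,f_stop=4),dep(),F())
line_to(at(-.045,.03,.02),v=.15)
line_to(at(0,.03,.02),v=.2)
print("side",line_to(at(0,-.01,.02),v=.05,f_stop=4),dep(),F(),get_time_s())
E
```

```text
deck False [-0.045   0.0301 -0.0061] [-0.3  -0.71  0.27]
side False [-0.0001 -0.0097  0.02  ] [0.11 0.23 0.13] 37.85
```

```bash
python3 - <<'E'
from cfg import *
dep=lambda:(Dk.T@(np.array(get_ee_pos())-c)).round(4)
F=lambda:(Dk.T@np.array(get_force())).round(2)
line_to(at(0,.01,.06),v=.2);line_to(at(0,-.0205,.06),v=.2)
ungrasp()
print("down",line_to(at(0,-.0205,-.012),v=.08,f_stop=4),dep(),F(),get_time_s())
clamp(10);print(get_grip_width(),get_gripper_force(),F(),get_time_s())
E
```

```text
down False [ 0.0002 -0.0207 -0.0117] [ 0.44 -0.09  0.4 ] 41.0333
0.02596407917436825 9.976496994495392 [-0.28  1.27  1.31] 42.0667
```

The grip holds lower down, at a width of 26 mm. Next I lift and carry it to the tray.

```bash
python3 - <<'E'
from cfg import *
clamp(30);print(get_grip_width(),get_gripper_force())
print(line_to(at(0,-.0205,.01),v=.08),get_grip_width(),get_force().round(2))
line_to(at(0,-.0205,.10),v=.2);print(get_grip_width(),get_gripper_force(),get_force().round(2),get_time_s())
ty=.128;B=[.4307,-.1937]
TO=rpy((np.cos(ty),np.sin(ty),0),(0,0,-1)).tolist()
reach([*B,.22],TO)
print(get_grip_width(),get_force().round(2),get_time_s())
C=cam("scene");s=snapshot("scene");w=snapshot("wrist");np.savez("carry.npz",s=s,w=w)
# white blob in scene around the pack: predict underside/top along tool axis
print("TCP px",proj(C,get_ee_pos()),[proj(C,np.array(get_ee_pos())+[0,0,z])[0].round(1).tolist() for z in(-.05,-.028,.03,.052)])
u,v=proj(C,get_ee_pos())[0].astype(int)
for r in range(v-40,v+45,4):print(r,s[r,u-15:u+16:5].min(1).tolist())
E
```

```text
0.02564500956150793 29.96670663356781
False 0.02572687185681918 [-3.86 -2.61  3.9 ]
0.025888398007713045 29.962681531906128 [-0.38  0.44 -1.94] 43.3083
0.025708691682326923 [ 0.65 -0.14 -2.71] 44.7917
TCP px [[148.72767736 159.00861458]] [[153.2, 181.0], [151.2, 171.5], [145.9, 145.1], [143.9, 134.6]]
119 [84, 6, 8, 23, 87, 88, 54]
123 [87, 8, 4, 10, 88, 87, 54]
127 [86, 3, 15, 16, 87, 85, 52]
131 [86, 72, 87, 44, 70, 86, 55]
135 [85, 44, 88, 87, 46, 87, 56]
139 [87, 80, 87, 86, 88, 68, 53]
143 [84, 87, 85, 92, 92, 51, 55]
147 [89, 85, 73, 91, 89, 71, 55]
151 [85, 81, 82, 91, 87, 49, 53]
155 [82, 87, 82, 91, 93, 95, 54]
159 [88, 81, 89, 96, 96, 91, 52]
163 [88, 74, 92, 88, 94, 89, 114]
167 [81, 75, 89, 82, 94, 94, 54]
171 [91, 49, 70, 86, 94, 95, 61]
175 [42, 47, 51, 81, 95, 96, 79]
179 [46, 41, 47, 44, 77, 44, 46]
183 [44, 40, 44, 44, 48, 47, 48]
187 [43, 49, 48, 46, 48, 47, 44]
191 [48, 46, 48, 45, 46, 46, 50]
195 [46, 47, 46, 43, 48, 46, 46]
199 [46, 45, 46, 46, 46, 47, 43]
203 [41, 46, 47, 44, 39, 47, 46]
```

```bash
python3 - <<'E'
from cfg import *
B=[.4307,-.1937]
print(line_to([*B,.085],v=.12,f_stop=6),get_time_s())
print(line_to([*B,.022],v=.025,f_stop=3),get_ee_pos().round(4),get_force().round(2),get_time_s())
wait(.2);print(get_ee_pos().round(4),get_force().round(2),get_ee_rot().round(4))
E
```

```text
False 46.1667
True [ 0.4307 -0.1935  0.0321] [0.07 1.25 4.82] 48.025
[ 0.4307 -0.1935  0.0321] [0.33 0.91 5.44] [-3.1412  0.      0.1278]
```

```bash
python3 - <<'E'
from cfg import *
B=[.4307,-.1937]
ungrasp();print(get_grip_width(),get_force().round(2))
line_to([*B,.26],v=.12);wait(.3)
ims=snapshot("top");Ct=cam("top")
g=[[B[0]+dx*np.cos(.128)-dy*np.sin(.128),B[1]+dx*np.sin(.128)+dy*np.cos(.128),z] for z in(.084,) for dx,dy in((.032,.013),(.032,-.013),(-.032,-.013),(-.032,.013))]
C=cam("wrist");w=snapshot("wrist");p=proj(C,g);print("pred",p.round(1).tolist())
h=p.mean(0).astype(int);
m=((w.min(2)>120)).astype(np.uint8)
for r in range(h[1]-50,h[1]+51,7):print(r,w[r,h[0]-35:h[0]+36:5].mean(1).astype(int).tolist())
print(get_force().round(2),get_time_s())
s=snapshot("scene");Cs=cam("scene");print(proj(Cs,[PX,PY,.17]).round(1))
u,v=proj(Cs,[PX,PY,.17])[0].astype(int);print(s[v-6:v+40:5,u-12:u+13:4].mean(2).astype(int).tolist())
E
```

```text
0.09175514177609999 [ 0.03  0.57 -0.15]
pred [[270.1, 156.7], [295.2, 156.7], [294.6, 216.0], [270.7, 215.9]]
136 [224, 226, 225, 226, 225, 225, 224, 223, 224, 225, 222, 224, 223, 226, 225]
143 [225, 225, 227, 225, 225, 225, 224, 225, 225, 225, 225, 226, 224, 224, 225]
150 [225, 225, 224, 224, 224, 227, 156, 157, 155, 160, 226, 226, 224, 224, 225]
157 [222, 224, 223, 225, 226, 180, 126, 126, 125, 133, 115, 156, 225, 224, 225]
164 [224, 226, 225, 225, 158, 159, 219, 156, 223, 223, 110, 156, 177, 156, 156]
171 [225, 225, 225, 225, 159, 95, 129, 136, 137, 146, 107, 155, 156, 157, 158]
178 [225, 224, 223, 225, 154, 111, 136, 135, 136, 132, 108, 156, 155, 160, 154]
185 [223, 224, 224, 225, 160, 123, 136, 135, 136, 135, 117, 158, 156, 155, 153]
192 [225, 226, 225, 227, 157, 114, 134, 136, 139, 136, 157, 158, 154, 158, 157]
199 [224, 224, 224, 227, 157, 124, 140, 136, 137, 134, 159, 157, 158, 157, 155]
206 [226, 225, 224, 225, 159, 124, 137, 134, 138, 134, 160, 160, 153, 159, 156]
213 [222, 223, 222, 225, 115, 110, 135, 136, 139, 134, 117, 117, 117, 115, 112]
220 [81, 84, 92, 92, 91, 89, 92, 90, 83, 78, 81, 83, 86, 80, 82]
227 [161, 157, 155, 156, 154, 151, 152, 78, 76, 81, 79, 149, 160, 165, 164]
234 [153, 152, 151, 157, 155, 89, 94, 87, 90, 99, 161, 162, 159, 156, 152]
[-0.04  0.06  0.65] 51.825
[[126.  241.3]]
[[157, 148, 149, 158, 235, 120, 119], [158, 140, 51, 162, 151, 90, 118], [119, 69, 12, 18, 10, 17, 155], [19, 62, 59, 11, 6, 6, 110], [13, 15, 16, 7, 11, 10, 96], [13, 13, 14, 12, 9, 11, 2], [153, 152, 16, 72, 5, 13, 8], [102, 94, 95, 95, 3, 10, 6], [99, 101, 103, 55, 28, 10, 6], [99, 103, 111, 70, 72, 82, 83]]
```

```bash
python3 -c "
from workcell import *
print(finish_job(),get_time_s())"
```

```text
the job is handed in; nothing more can be done
the job is handed in; nothing more can be done
```

The job is handed in at about 52 s, no verdict shown: the pack sprang up with the pin's tip about 41 mm down the slot, the pin is back in its rack hole, and the pack was set down gently in the tray's empty compartment. I checked its final stance only by pixel values, and the first two grips closed on nothing until I gripped 22 mm lower.

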